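# Slide the tin into the low cupboard and shut its doors

### The arm

A 6-joint arm with a two-finger parallel gripper is mounted at the origin on a cart in front of the work surface, level with it; the furniture and walls round the work are solid. World frame = base frame: x ahead of the robot, y to its left, z up, the work surface at z = 0. Lengths are in mm, angles in rad, forces in N, time in s.
With the tool pointing down it reaches from about 350 to 975 mm from the base axis. Payload 7.1 kg.
Tool frame: the origin (TCP) lies at the very end of the fingers, on their centre line; the grasp point (between the pads) lies 19 mm behind it; z points along the fingers, y is the line along which they close (so a half turn about z gives the same grasp; the last joint's range is limited). The gripper opens to 88 mm and grips with 3 to 60 N. Pads are 20 mm wide; open, the fingers measure 115 mm over their backs; the gripper's body (75 mm by 178 mm) begins 61 mm behind the grasp point.
Start: joints at [1.087, 0.423, 1.63, -0, 1.089, -0.019], TCP at [280.12, 558.693, 200.875] pointing down, gripper open.
Joint ranges: [-3, 3], [-0.9, 2.11], [0.09, 2.58], [-1.31, 4.45], [0.11, 2.69], [-2.54, 2.54]. Speed limits (rad/s): [2.39, 2.39, 3.01, 3.14, 3.14, 3.14].

### API

Orientations are given as a rotation vector (axis times angle).
In Python, from workcell import ctrl gives the robot as it stands. The module is installed in compiled form; this text tells all that it offers.
- The arm moves only by the shell command python3 -m inch 'ROWS'. ROWS is JSON, a list of rows, each a list of 7 numbers: the shift along the tool's x, y, z scaled (see below), then the turn, a rotation vector about the tool's x, y, z scaled (see below), then the closure, from -1 (fully open) to 1 (shut). In form: [[tx, ty, tz, wx, wy, wz, hand], ...]. A call has 1 to 10 rows; each row is the pose to reach, as a shift and turn from the pose commanded when the call began, along the tool's axes at that moment; what a row does not reach only later rows make up. The controller multiplies each number of a shift by 0.15 m and each number of a turn by pi/4 rad. A row lasts 1/8 s, in which the tool goes at most 62.5 mm and 10.7 degrees, less where a joint would pass 70% of its speed; a pose out of reach is approached as far as the arm can. A call with a number of a shift or a turn outside -1 to 1 is refused whole. A call with a gripper value outside its range is refused whole. The fingers move at their own pace and stop on an object; the grip force is fixed at half the most. Time passes only in rows, so rows that repeat a pose let the fingers close. It gives the time, the measured TCP pose, the force, the opening and the grip force at its end, in the units of the state.
- ctrl.get_obs(): the state, without advancing time (a new reading comes with each control period).
- ctrl.get_image(name): name is "scene" or "top" or "wrist"; returns the picture (384x512x3 uint8, red, green, blue); there is no depth.
- ctrl.camera_params(name): a dict with "vfov" (degrees; the focal length in pixels is half the picture's height over the tangent of half this angle, whatever the lens; pixels are square), "cx", "cy" (the principal point, pixels), "eye" and "attitude" of the camera in the world; the wrist camera has in their place "tool_from_camera" (4x4, takes a point from camera to tool coordinates, whose origin is the TCP and whose axes are the flange's). Camera axes: x right, y up, looking along -z (the intrinsics and any distortion apply to the point x, -y, -z); pixel columns grow to the right and rows downward; lengths in mm; the calibration is good to about 2 mm. A picture is of the moment at which its call begins: read the wrist's pose just before it. camera_params takes no time and is no camera call.
- ctrl.close_job(): hands the job in; it is judged then, once.
The state is a dict: "t": time; "qpos": joint angles; "qvel": joint speeds; "joint_torque": joint torques, N m; "ee_pos": TCP position; "orientation": TCP orientation; "ft_force": force on the tool from outside, world axes, zero at the start; "moment": the same for the moment, N m; "width": finger opening in mm; "grasp_force": force on a finger pad.
Only numpy, scipy, OpenCV 4.12 (cv2) and the standard library are available. Lean on these libraries where they do the work, as an engineer would, in place of code of your own. Each camera call takes 0.05 s, during which the arm holds its last target. There are 200 camera calls.

### The job

Put the low tin that stands in front of the open double doors of the little wooden cupboard away without picking it up: with the fingertips, push it along the worktop into the cupboard, then push both doors fully shut. Never lift or tip the tin, and leave everything else where it is.

Things in the scene. Friction and masses are not known exactly. Their poses are not given: they have to be found in the camera images.
- cupboard: Low dark wooden cupboard, fixed, 125 mm deep (x), 260 wide (y), 62 high, walls and roof 10 mm, no floor panel: the tin slides in on the worktop. Origin: centre of its underside. x points from the open front to the back, y to the left seen from the front. Open front at x = -62.5 mm; inside 240 mm wide, 115 deep, 52 high, empty at the start.
- door_left (a joint): Left door: 0 rad shut, grows as it swings out; starts open past a right angle. Upright hinge at x -63.5, y +129 mm in the cupboard's frame, in the inner face of the panel, which is 127 mm long, 12 thick, 6 to 60 mm above the worktop. Steel knob, 16 mm across, stands 16 mm out of the outer face, 112 mm from the hinge. 150 g, slight friction: stays where left.
- door_right (a joint): Angle of the right door, the mirror image of the left one: hinge at x = -63.5 mm, y = -129 mm in the cupboard's frame; 0 shut, grows as it swings out.
- tin_center (a point): Centre of the low round tin to be put away (86 mm across, 40 mm high, about 0.2 kg), which stands upright on the worktop in front of the cupboard's opening; the point is 20 mm above its base, z up. A shutting door can push it the last few millimetres in.
- other_tin: Another low tin, 86 mm across, 40 mm high, standing beside the cupboard, off to the left or right; origin at the centre of its underside. To be left alone.
- lemon: A lemon, 78x55x56 mm, lying beside the cupboard on the side away from the other tin; origin under its centre. To be left alone.
- tablets: Blister card of tablets, 42x95x5 mm, lying on the cupboard's roof; origin at the centre of its underside. To be left alone.
- salt: Salt shaker, 44 mm across, 90 mm high, on the worktop at the right; origin at the centre of its underside. To be left alone.
- spice_jar: Spice jar, 41 mm across, 105 mm high, on the worktop at the right; origin at the centre of its underside. To be left alone.
- teaspoon: Teaspoon, 135x28x11 mm, lying on the worktop at the right; origin under its centre. To be left alone.
- tin: The same low tin; origin at the centre of its underside, z axis up through its lid.
Things that resemble listed ones, but are neither listed nor needed, are in the scene too. Leave any purple or red look-alike of the tin alone.

How it is judged (in metres and radians):
On the way, in this order (a step that is already met when the one before it is completed fails the run):
1. the tin has been pushed most of the way into the cupboard, with its middle past the open front (x of tin_center in the frame of cupboard above -0.055 m), for 0.2 s.
2. both doors are shut (value of joint each of door_left, door_right below 0.04 rad), for 0.2 s.
At the end, for the whole second after the job is handed in: The tin stands upright and at rest wholly inside the cupboard, behind the doors, and both doors are shut to within 0.04 rad (all of step 2 and x of tin_center in the frame of cupboard between -0.026 and 0.025 m and y of tin_center in the frame of cupboard between -0.085 and 0.085 m and angle between tin's own z axis and vertical below 0.1 rad and linear speed of tin below 0.02 m/s); the robot touches nothing.
It fails at once if the tin is lifted off the worktop (12 mm) (height (world z) of tin_center above 0.032 m).
It fails at once if the tin is tipped (0.3 rad) (angle between tin's own z axis and vertical above 0.3 rad).
It fails at once if something else is moved by more than 30 mm (distance of any of other_tin, lemon, tablets, salt, spice_jar, teaspoon from where it was at the start of the episode above 0.03 m).
It also fails if it takes over 64 s, if anything falls off the work surface, if the arm or the gripper's body presses on something with over 40 N, if the wrist force passes 120 N, or if a joint passes its speed limit or range.

## Working session

There is one attempt and no reset: what is moved stays moved. The work goes in short steps, Python scripts to look and compute and a shell command to move; the robot and the scene stay as the last step left them, time stands still between calls to the robot, and variables do not carry over. Pictures are saved under pics/ and viewed, at most 10 in all, crops included, and the job is handed in when it is done.

```bash
mkdir -p pics
python3 - <<'E'
from workcell import ctrl
import cv2
o=ctrl.get_obs();print({k:o[k] for k in('t','ee_pos','orientation','width','ft_force')})
for n in("scene","top","wrist"):
    print(n,ctrl.camera_params(n))
for n in("scene","top"):
    cv2.imwrite(f"pics/{n}0.png",ctrl.get_image(n)[:,:,::-1])
E
```

```text
{'t': 0.0, 'ee_pos': array([279.86435225, 558.18056031, 200.12666215]), 'orientation': array([-7.23478559e-01, -3.05678081e+00,  2.29675795e-03]), 'width': 87.63029295718964, 'ft_force': array([-0.44090362, -0.68651392, -0.35554591])}
scene {'vfov': 54.625836002169144, 'cx': 260.826200742137, 'cy': 191.60113981169738, 'eye': array([-343.56526258, -451.58904135,  822.27807109]), 'attitude': array([ 0.81973854, -0.48581967, -1.0070581 ])}
top {'vfov': 54.110232943938435, 'cx': 257.55719807668225, 'cy': 189.98701602061712, 'eye': array([ 147.33322822, -101.11195218, 1330.16819393]), 'attitude': array([ 0.26398307, -0.19709014, -1.24998128])}
wrist {'vfov': 70.10657322200626, 'cx': 252.45775559542608, 'cy': 189.51082415505022, 'tool_from_camera': array([[-5.65288560e-04,  9.65409961e-01,  2.60736050e-01,
         7.00238615e+01],
       [ 9.99999573e-01,  3.55233917e-04,  8.52747274e-04,
         2.03562860e-01],
       [ 7.30628424e-04,  2.60736421e-01, -9.65409750e-01,
        -1.83404213e+02],
       [ 0.00000000e+00,  0.00000000e+00,  0.00000000e+00,
         1.00000000e+00]])}
```

View pics/top0.png

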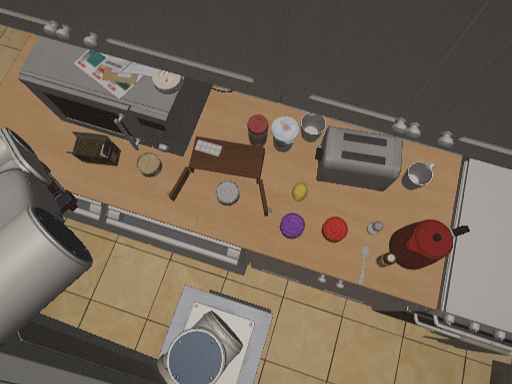

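View pics/scene0.png

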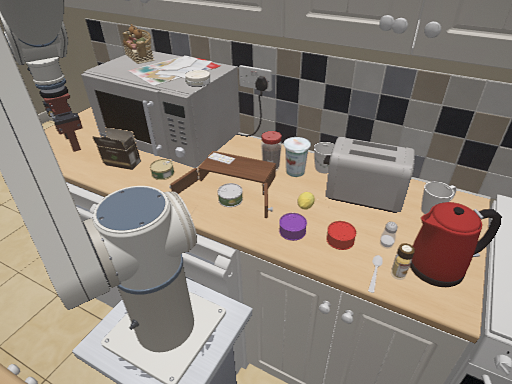

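The top view shows the tin at about (228,192), the cupboard roof around (228,157), the left door from (193,168) to (172,198), and the right door from (262,178) to (267,213). I'll zoom in on both views to measure.

```bash
cat > h.py <<'E'
import numpy as np,cv2
from scipy.spatial.transform import Rotation as R
from workcell import ctrl
def cast(n,u,v,z):
    p=ctrl.camera_params(n);f=192/np.tan(np.radians(p['vfov']/2))
    d=R.from_rotvec(p['attitude']).apply([(u-p['cx'])/f,-(v-p['cy'])/f,-1]);e=np.array(p['eye'])
    return (e+d*(z-e[2])/d[2])[:2]
def proj(n,P):
    p=ctrl.camera_params(n);f=192/np.tan(np.radians(p['vfov']/2))
    c=R.from_rotvec(p['attitude']).inv().apply(np.asarray(P,float)-p['eye'])
    return np.array([p['cx']-f*c[...,0]/c[...,2],p['cy']+f*c[...,1]/c[...,2]]).T
E
python3 - <<'E'
import cv2,numpy as np
a=cv2.imread('pics/top0.png')[125:225,155:285];b=cv2.imread('pics/scene0.png')[140:230,160:290]
a=cv2.resize(a,None,fx=6,fy=6,interpolation=cv2.INTER_CUBIC);b=cv2.resize(b,None,fx=6,fy=6,interpolation=cv2.INTER_CUBIC)
for im,(x0,y0) in((a,(155,125)),(b,(160,140))):
    for k in range(0,130,20):
        cv2.putText(im,str(x0+k),(k*6,10),0,.35,(255,255,255),1);cv2.line(im,(k*6,0),(k*6,5),(255,255,255))
        cv2.putText(im,str(y0+k),(0,k*6+4),0,.35,(255,255,255),1)
cv2.imwrite('pics/a.png',a);cv2.imwrite('pics/b.png',b)
E
```

```text
(no output)
```

View pics/a.png

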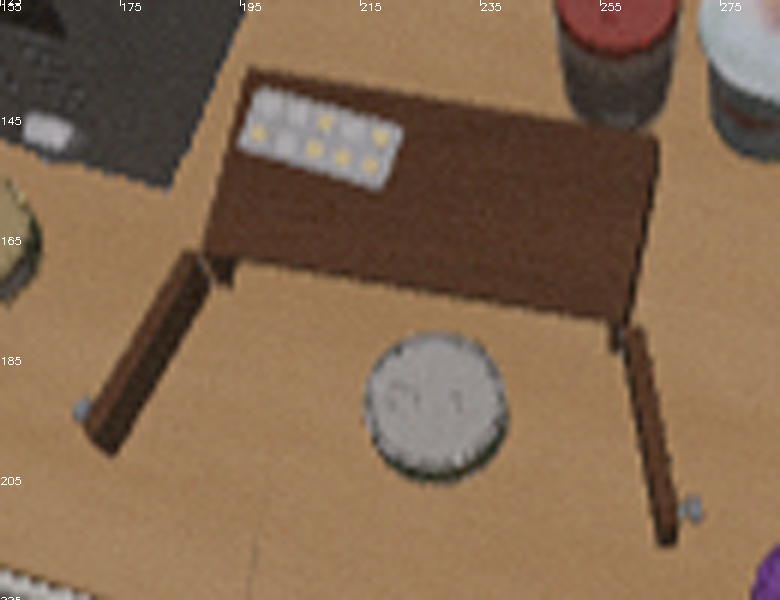

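View pics/b.png

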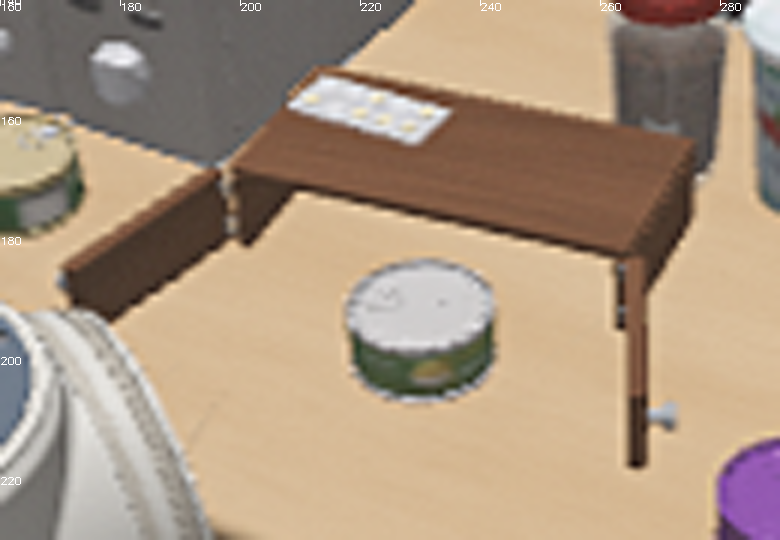

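Run:
```python
from h import *
np.set_printoptions(precision=1,suppress=True)
T=lambda x,y,z:cast('top',155+x/6-.5,125+y/6-.5,z)
S=lambda x,y,z:cast('scene',160+x/6-.5,140+y/6-.5,z)
c=[T(248,68,62),T(658,140,62),T(628,322,62),T(205,255,62)]
print('top corners',c,[np.linalg.norm(c[i]-c[i-1]) for i in range(4)])
d=[S(315,68,62),S(695,145,62),S(630,257,62),S(232,170,62)]
print('scene corners',d)
m=(np.array(c)+d)/2
for q in(np.array(c),np.array(d),m):
    o=q.mean(0);yv=(q[0]+q[3]-q[1]-q[2]);th=np.arctan2(yv[1],yv[0])-np.pi/2
    xv=q[0]+q[1]-q[2]-q[3];th2=np.arctan2(xv[1],xv[0]);print(o,th,th2)
th=(th*2+th2)/3
M=np.array([[np.cos(th),np.sin(th)],[-np.sin(th),np.cos(th)]])
L=lambda p:M@(p-o)
for n,p in dict(tinT=T(436,402,40),tinS=S(420,305,40),ltipT=T(95,432,60),ltipS=S(65,268,60),rtipT=T(667,543,60),rknobT=T(695,510,33),lknobT=T(82,410,33),rtipS=S(637,400,60),rlowS=S(637,467,6)).items(): print(n,p,L(p))
H=L
for n,s,tip in(('l',1,T(95,432,60)),('r',-1,T(667,543,60))):
    v=L(tip)-np.array([-63.5,s*129]);print(n,np.linalg.norm(v),np.degrees(np.arctan2(-v[0],-s*v[1])))
```

```text
top corners [array([663.8, 300. ]), array([695.2,  44.3]), array([577.1,  25.9]), array([540. , 281.1])] [np.float64(125.27440250191944), np.float64(257.6689544118748), np.float64(119.52197482585336), np.float64(257.836657300838)]
scene corners [array([657. , 299.5]), array([689.6,  41.7]), array([568.6,  23.7]), array([536. , 278.5])]
[619.  162.8] 0.13334720601745076 0.15306276154551324
[612.8 160.8] 0.1265363800925039 0.15974917726534033
[615.9 161.8] 0.12993782578193658 0.1564077693912192
tinT [500.9 122.3] [-119.4  -23.3]
tinS [498.3 123. ] [-121.8  -22.2]
ltipT [416.8 303.3] [-177.7  167.7]
ltipS [412.4 307. ] [-181.5  171.9]
rtipT [455.5 -36.5] [-186.3 -174.3]
rknobT [486.4 -45. ] [-156.9 -186.9]
lknobT [433.  324.5] [-158.7  186.4]
rtipS [459.8 -37.2] [-182.2 -175.5]
rlowS [466.2 -33.9] [-175.3 -173.2]
l 120.53298031610731 108.7251346241116
r 130.8826751870425 110.23215293479421
```

```bash
cat >> h.py <<'E'
np.set_printoptions(precision=3,suppress=True)
O=np.array([616,162,0.]);TH=0.139
C=R.from_euler('z',TH)
def loc(p): return C.inv().apply(np.asarray(p)-O)
def rel(x,y,z,tilt=0,yaw=0):
    "scaled shift+turn from now to cupboard-frame TCP x,y,z; tool x along cupboard x turned by yaw deg, then tilt (deg, tip forward)"
    o=ctrl.get_obs();r=R.from_rotvec(o['orientation'])
    g=C*R.from_euler('z',yaw,degrees=True)*R.from_matrix(np.diag([1,-1,-1.]))*R.from_euler('y',tilt,degrees=True)
    s=r.inv().apply(O+C.apply([x,y,z])-o['ee_pos'])/150
    w=(r.inv()*g).as_rotvec()/(np.pi/4)
    print('shift',s,'turn',w)
def st():
    o=ctrl.get_obs();r=R.from_rotvec(o['orientation']);a=(C.inv()*r).as_matrix()
    print('t',o['t'],'loc',loc(o['ee_pos']),'tx',a[:,0],'tz',a[:,2],'F',C.inv().apply(o['ft_force']),'w',o['width'],'q',o['qpos'])
E
python3 - <<'E'
from h import *
st()
rel(-205,-23,150)
for n,u,v,z in(('other',148,161,40),('lemon',300,190,35),('mwcorner',183,156,0),('purple',292,224,40),('redlid',258,145,0)): print(n,loc([*cast('top',u,v,z),0]))
E
```

```text
t 0.1 loc [-277.968  439.029  200.214] tx [-0.823  0.568  0.   ] tz [-0.001 -0.001 -1.   ] F [-0.877 -0.082  0.006] w 87.89034688440417 q [ 1.087  0.424  1.631  0.     1.089 -0.019]
shift [-2.149 -2.259  0.338] turn [-0.001  0.002  3.231]
other [-53.664 287.09    0.   ]
lemon [ -67.379 -281.133    0.   ]
mwcorner [  3.011 175.728   0.   ]
purple [-197.709 -270.202    0.   ]
redlid [ 97.319 -98.806   0.   ]
```

```bash
python3 -m inch '[[-0.25,-0.25,0.05,0,0,0.25,0.09],[-0.5,-0.5,0.1,0,0,0.5,0.09],[-0.75,-0.75,0.12,0,0,0.75,0.09],[-0.95,-1,0.15,0,0,1,0.09],[-0.95,-1,0.15,0,0,1,0.09],[-0.95,-1,0.15,0,0,1,0.09]]'; python3 -c "
from h import *
st();rel(-205,-23,120)"
```

```text
t: 0.85
ee_pos: [340.6, 361.3, 178.6]
orientation: [-1.837, -2.548, -0.001]
ft_force: [-0.3, 0.8, 0.6]
width: 40.1
grasp_force: 0.0
t 0.85 loc [-245.156  235.533  178.602] tx [-0.181  0.983  0.001] tz [ 0.     0.001 -1.   ] F [-0.24   0.809  0.572] w 40.079388798825065 q [0.791 0.265 1.929 0.    0.947 0.469]
shift [-1.744 -0.049  0.39 ] turn [-0.    -0.001  2.232]
```

```bash
python3 -m inch '[[-0.3,0,0.05,0,0,0.25,0.09],[-0.6,0,0.1,0,0,0.5,0.09],[-0.85,0,0.12,0,0,0.75,0.09],[-1,0,0.15,0,0,1,0.09],[-1,0,0.15,0,0,1,0.09],[-1,0,0.15,0,0,1,0.09]]'; python3 -c "
from h import *
st();rel(-205,-23,120)"
```

```text
t: 1.6
ee_pos: [387.8, 219.7, 156.1]
orientation: [-2.67, -1.655, -0.001]
ft_force: [-0.0, 0.6, 0.0]
width: 40.3
grasp_force: 0.0
t 1.6 loc [-217.983   88.748  156.076] tx [0.564 0.825 0.001] tz [ 0.001  0.    -1.   ] F [0.078 0.642 0.006] w 40.33552426908667 q [0.489 0.227 2.05  0.    0.864 0.949]
shift [-0.566  0.492  0.24 ] turn [-0.    -0.001  1.236]
```

```bash
python3 -m inch '[[-0.15,0.1,0.05,0,0,0.25,0.09],[-0.3,0.25,0.1,0,0,0.5,0.09],[-0.45,0.4,0.2,0,0,0.75,0.09],[-0.566,0.492,0.24,0,0,1,0.09],[-0.566,0.492,0.24,0,0,1,0.09],[-0.566,0.492,0.24,0,0,1,0.09]]'; python3 -c "
from h import *
st();rel(-205,-23,70,35)"
```

```text
t: 2.35
ee_pos: [415.8, 110.6, 120.2]
orientation: [-3.1, -0.509, -0.001]
ft_force: [-0.5, -0.6, -0.2]
width: 39.8
grasp_force: 0.0
t 2.35 loc [-205.432  -23.2    120.196] tx [0.983 0.185 0.001] tz [ 0.001  0.    -1.   ] F [-0.531 -0.502 -0.236] w 39.7870837018403 q [0.232 0.27  2.107 0.    0.764 1.477]
shift [ 0.003 -0.001  0.335] turn [-0.073  0.775  0.23 ]
```

```bash
python3 -m inch '[[0,0,0.1,-0.02,0.2,0.06,0.09],[0,0,0.2,-0.04,0.4,0.12,0.09],[0,0,0.335,-0.06,0.6,0.18,0.09],[0,0,0.335,-0.073,0.775,0.23,0.09],[0,0,0.335,-0.073,0.775,0.23,0.09],[0,0,0.335,-0.073,0.775,0.23,0.09]]'; python3 -c "
from h import *
st();rel(-205,-23,14,35)
import cv2
cv2.imwrite('pics/w1.png',ctrl.get_image('wrist')[:,:,::-1])"
```

```text
t: 3.1
ee_pos: [429.1, 15.3, 126.9]
orientation: [2.874, 0.446, 0.731]
ft_force: [0.5, -0.1, 0.4]
width: 40.2
grasp_force: 0.0
t 3.1 loc [-205.378 -119.35   126.929] tx [0.874 0.199 0.443] tz [ 0.472 -0.131 -0.872] F [ 0.467 -0.145  0.439] w 40.195153765263456 q [ 0.092  0.147  2.443 -1.142  0.12   2.466]
shift [-0.204 -0.781  0.573] turn [0.152 0.162 0.266]
```

View pics/w1.png

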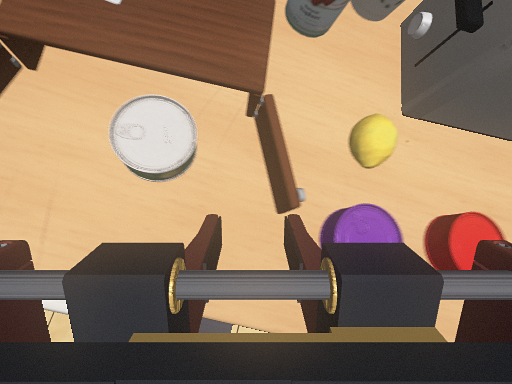

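The wrist view shows the tin at (153,137), the right door and its knob around (285,165), and fingers that have veered sideways. Joint 5 is near its limit, so tilting this close in won't work. I'll go back to vertical, start the push that way, and tilt further out.

```bash
python3 -c "
from h import *
rel(-205,-23,120,0)"
```

```text
shift [ 0.128 -0.649 -0.041] turn [ 0.235 -0.61   0.218]
```

```bash
python3 -m inch '[[0.03,-0.2,0,0.06,-0.15,0.05,0.09],[0.06,-0.35,-0.02,0.12,-0.3,0.1,0.09],[0.1,-0.5,-0.04,0.18,-0.45,0.16,0.09],[0.128,-0.649,-0.041,0.235,-0.61,0.218,0.09],[0.128,-0.649,-0.041,0.235,-0.61,0.218,0.09],[0.128,-0.649,-0.041,0.235,-0.61,0.218,0.09]]'; python3 -c "
from h import *
st();rel(-205,-23,14)"
```

```text
t: 3.9
ee_pos: [419.8, 114.8, 120.3]
orientation: [-3.123, -0.203, -0.002]
ft_force: [0.2, -0.2, -0.5]
width: 39.7
grasp_force: 0.0
t 3.9 loc [-200.801  -19.569  120.275] tx [ 1.    -0.009  0.002] tz [ 0.002  0.012 -1.   ] F [ 0.216 -0.182 -0.473] w 39.676260496167494 q [0.231 0.275 2.099 0.017 0.765 1.66 ]
shift [-0.029  0.032  0.708] turn [-0.015 -0.003 -0.012]
```

```bash
python3 -m inch '[[-0.029,0.032,0.2,-0.015,0,-0.012,0.09],[-0.029,0.032,0.4,-0.015,0,-0.012,0.09],[-0.029,0.032,0.6,-0.015,0,-0.012,0.09],[-0.029,0.032,0.7,-0.015,0,-0.012,0.09],[-0.029,0.032,0.7,-0.015,0,-0.012,0.09]]'; python3 -c "
from h import *
st();rel(-100,-23,14)"
```

```text
t: 4.53
ee_pos: [412.8, 109.4, 14.4]
orientation: [3.133, 0.216, -0.003]
ft_force: [-1.1, -0.4, 0.4]
width: 39.7
grasp_force: 0.0
t 4.525 loc [-208.512  -23.985   14.371] tx [ 1.    -0.002 -0.002] tz [-0.002 -0.001 -1.   ] F [-1.102 -0.284  0.373] w 39.70003047701361 q [ 0.232  0.49   2.156 -0.001  0.498  1.666]
shift [ 0.723 -0.008  0.001] turn [ 0.001  0.003 -0.002]
```

```bash
python3 -m inch '[[0.08,0,0,0,0,0,0.09],[0.15,0,0,0,0,0,0.09],[0.22,0,0,0,0,0,0.09],[0.29,0,0,0,0,0,0.09],[0.36,0,0,0,0,0,0.09],[0.43,0,0,0,0,0,0.09],[0.5,0,0,0,0,0,0.09],[0.57,0,0,0,0,0,0.09],[0.64,0,0,0,0,0,0.09],[0.7,0,0,0,0,0,0.09]]'; python3 -c "
from h import *
st();rel(-103,-23,14,30)"
```

```text
t: 5.78
ee_pos: [518.8, 123.7, 14.8]
orientation: [3.134, 0.214, -0.0]
ft_force: [-1.2, -0.6, 1.0]
width: 40.0
grasp_force: 1.0
t 5.775 loc [-101.523  -24.494   14.753] tx [ 1.    -0.003 -0.   ] tz [-0. -0. -1.] F [-1.231 -0.463  0.956] w 39.95572558547111 q [ 0.212  0.581  1.928 -0.001  0.633  1.647]
shift [-0.01  -0.01   0.005] turn [ 0.001  0.667 -0.003]
```

```bash
python3 -m inch '[[-0.02,0,0.0,0,0.15,0,0.09],[-0.02,0,0.0,0,0.3,0,0.09],[-0.02,0,0,0,0.49,0,0.09],[-0.02,0,0,0,0.49,0,0.09]]'; python3 -c "
from h import *
st();rel(-62,-24,14,22)
cv2.imwrite('pics/t2.png',ctrl.get_image('top')[:,:,::-1])
a=cv2.imread('pics/t2.png')[125:225,155:285];cv2.imwrite('pics/t2c.png',cv2.resize(a,None,fx=6,fy=6,interpolation=cv2.INTER_CUBIC))"
```

```text
t: 6.28
ee_pos: [519.7, 127.0, 25.9]
orientation: [-3.069, -0.207, -0.569]
ft_force: [5.2, 7.7, 2.2]
width: 40.0
grasp_force: 0.0
t 6.275 loc [-100.244  -21.304   25.917] tx [ 0.934 -0.002  0.358] tz [ 0.358 -0.012 -0.934] F [6.201 6.874 2.236] w 40.038480440590455 q [ 0.249  0.507  2.178 -0.497  0.107  2.171]
shift [0.21  0.016 0.166] turn [ 0.015  0.023 -0.003]
```

View pics/t2c.png

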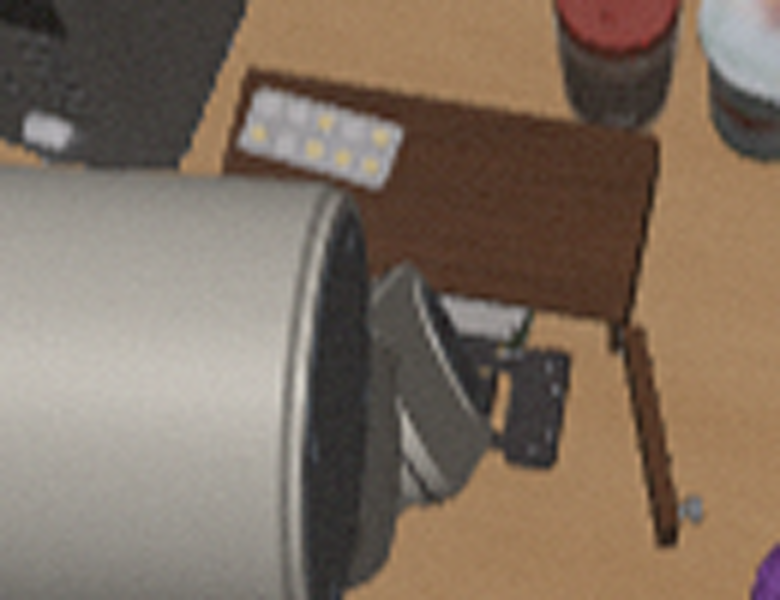

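The crop shows the tin half hidden behind the hand, at about (485,315), going under the roof edge. The tilt doesn't fit the wrist, since joint 5 is at its limit. I'll push vertically instead and let the doors finish.

```bash
python3 -c "
from h import *
rel(-106,-24,16,0)"
```

```text
shift [-0.045  0.014  0.05 ] turn [ 0.017 -0.461 -0.006]
```

```bash
python3 -m inch '[[-0.06,0.014,-0.02,0.005,-0.15,0,0.09],[-0.06,0.014,0,0.01,-0.3,0,0.09],[-0.05,0.014,0.05,0.017,-0.461,-0.006,0.09],[-0.045,0.014,0.05,0.017,-0.461,-0.006,0.09],[-0.045,0.014,0.05,0.017,-0.461,-0.006,0.09]]'; python3 -c "
from h import *
st();rel(-77,-24,14)"
```

```text
t: 6.95
ee_pos: [515.7, 124.0, 15.9]
orientation: [-3.132, -0.218, -0.005]
ft_force: [-1.0, 0.9, 0.1]
width: 40.3
grasp_force: 0.0
t 6.95 loc [-104.593  -23.703   15.912] tx [1.    0.    0.003] tz [ 0.003  0.002 -1.   ] F [-0.83   1.001  0.113] w 40.26492660316259 q [0.213 0.575 1.937 0.003 0.626 1.642]
shift [0.184 0.002 0.013] turn [-0.003 -0.004  0.   ]
```

```bash
python3 -m inch '[[0.04,0,0.01,0,0,0,0.09],[0.08,0,0.01,0,0,0,0.09],[0.12,0,0.01,0,0,0,0.09],[0.16,0,0.01,0,0,0,0.09],[0.18,0,0.01,0,0,0,0.09],[0.18,0,0.01,0,0,0,0.09],[0.1,0,0.01,0,0,0,0.09],[0,0,0.01,0,0,0,0.5],[0,0,0.01,0,0,0,1],[0,0,0.01,0,0,0,1]]'; python3 -c "
from h import *
st();rel(-75,-24,14)"
```

```text
t: 8.2
ee_pos: [516.6, 124.2, 15.1]
orientation: [-3.132, -0.219, -0.005]
ft_force: [0.6, 0.2, -0.0]
width: 13.0
grasp_force: 0.0
t 8.2 loc [-103.671  -23.625   15.073] tx [1.    0.    0.003] tz [ 0.003  0.002 -1.   ] F [ 0.623  0.126 -0.025] w 13.044324006536081 q [0.213 0.577 1.935 0.003 0.626 1.642]
shift [0.191 0.003 0.008] turn [-0.002 -0.004  0.   ]
```

```bash
python3 -m inch '[[0,0,0,0,0,0,1],[0.05,0,0,0,0,0,1],[0.1,0,0,0,0,0,1],[0.13,0,0,0,0,0,1],[0.16,0,0,0,0,0,1],[0.175,0,0,0,0,0,1],[0.19,0,0,0,0,0,1],[0.195,0,0,0,0,0,1],[0.2,0,0,0,0,0,1]]'; python3 -c "
from h import *
st()"
```

```text
t: 9.32
ee_pos: [546.1, 128.3, 14.9]
orientation: [-3.132, -0.218, -0.004]
ft_force: [-0.9, -0.3, -0.4]
width: 0.7
grasp_force: 0.4
t 9.325 loc [-73.846 -23.658  14.865] tx [1.    0.    0.003] tz [ 0.003  0.002 -1.   ] F [-0.952 -0.212 -0.394] w 0.6711666149591377 q [0.209 0.606 1.868 0.003 0.665 1.638]
```

Not touching the roof yet, so I'll creep forward in 1 mm steps.

```bash
python3 -m inch '[[0.007,0,0,0,0,0,1],[0.014,0,0,0,0,0,1],[0.02,0,0,0,0,0,1]]'; python3 -c "
from h import *
st()"
```

```text
t: 9.7
ee_pos: [549.1, 128.7, 14.9]
orientation: [-3.132, -0.218, -0.003]
ft_force: [-4.2, 0.1, 1.1]
width: 0.3
grasp_force: 1.6
t 9.7 loc [-70.9   -23.677  14.92 ] tx [1.    0.    0.002] tz [ 0.002  0.002 -1.   ] F [-4.14   0.657  1.077] w 0.33434793922585326 q [0.208 0.609 1.861 0.003 0.669 1.638]
```

```bash
python3 -m inch '[[-0.1,0,0,0,0,0,1],[-0.25,0,0,0,0,0,1],[-0.35,0,0,0,0,0,1],[-0.35,0,-0.3,0,0,0,1],[-0.35,0,-0.6,0,0,0,1],[-0.35,0,-0.7,0,0,0,1],[-0.35,0,-0.7,0,0,0,1]]'
cat >> h.py <<'E'
def door(s,z=22,r=75):
    "s=+1 left, -1 right: scaled tool shifts from now for waypoints"
    o=ctrl.get_obs();q=R.from_rotvec(o['orientation'])
    for ph,gap in((110,40),(110,15),(110,0),(100,0),(85,0),(70,0),(55,0),(40,0),(30,0),(20,0),(10,0),(4,0),(0,0),(0,-3)):
        a=np.radians(ph);u=np.array([-np.sin(a),-s*np.cos(a)]);n=np.array([-np.cos(a),s*np.sin(a)])
        h=10*abs(np.cos(a))+13.5*abs(np.sin(a))
        c=np.array([-62,s*129])+r*u+(12+h+gap)*n
        print(ph,gap,c,q.inv().apply(O+C.apply([*c,z])-o['ee_pos'])/150)
E
python3 -c "
from h import *
st();door(-1)
cv2.imwrite('pics/t3.png',ctrl.get_image('scene')[:,:,::-1])
a=cv2.imread('pics/t3.png')[140:230,160:290];cv2.imwrite('pics/t3c.png',cv2.resize(a,None,fx=6,fy=6,interpolation=cv2.INTER_CUBIC))"
```

```text
t: 10.58
ee_pos: [497.2, 121.3, 120.4]
orientation: [-3.132, -0.218, -0.007]
ft_force: [0.1, -0.3, 0.3]
width: 0.1
grasp_force: 0.0
t 10.575 loc [-123.279  -23.834  120.407] tx [1.    0.    0.005] tz [ 0.005  0.002 -1.   ] F [ 0.102 -0.296  0.324] w 0.14186573416861503 q [0.215 0.373 1.94  0.002 0.823 1.645]
110 40 [-109.183 -218.65 ] [0.09  1.3   0.654]
110 15 [-117.734 -195.158] [0.034 1.144 0.654]
110 0 [-122.864 -181.063] [-0.001  1.05   0.654]
100 0 [-131.167 -168.644] [-0.056  0.967  0.654]
85 0 [-139.009 -148.683] [-0.108  0.834  0.654]
70 0 [-142.09 -129.76] [-0.129  0.707  0.654]
55 0 [-139.952 -109.569] [-0.114  0.573  0.654]
40 0 [-131.917  -89.762] [-0.061  0.441  0.655]
30 0 [-123.238  -77.753] [-0.003  0.361  0.655]
20 0 [-112.097  -67.42 ] [0.071 0.292 0.656]
10 0 [-98.848 -59.34 ] [0.16  0.238 0.656]
4 0 [-90.093 -55.781] [0.218 0.214 0.657]
0 0 [-84. -54.] [0.259 0.203 0.657]
0 -3 [-81. -54.] [0.279 0.203 0.657]
```

View pics/t3c.png

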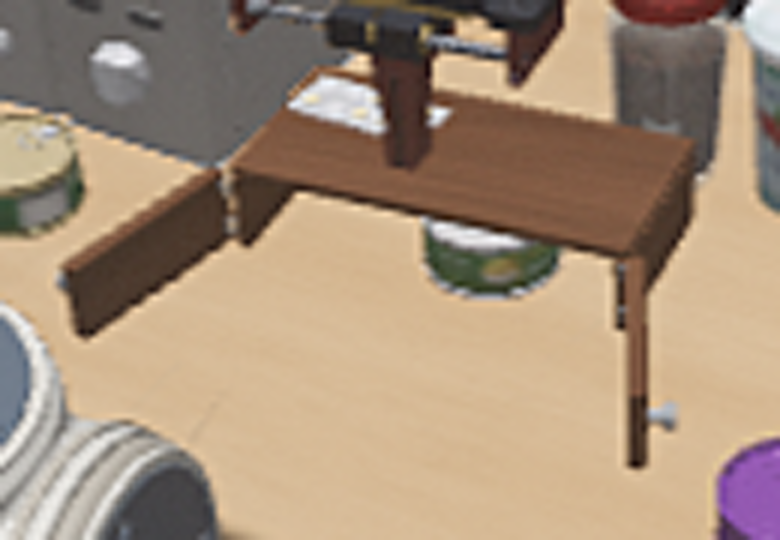

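The tin stands upright under the roof at (491,265), doors untouched. Next, the right door.

```bash
python3 -m inch '[[0.02,0.35,0,0,0,0,1],[0.04,0.7,0,0,0,0,1],[0.05,1,0,0,0,0,1],[0.05,1,0,0,0,0,1],[0.05,1,0,0,0,0,1]]'; python3 -c "
from h import *
st();door(-1)"
```

```text
t: 11.25
ee_pos: [524.0, -25.9, 118.1]
orientation: [-3.131, -0.217, 0.0]
ft_force: [-0.2, -0.0, -0.0]
width: 0.3
grasp_force: 0.0
t 11.25 loc [-117.179 -173.359  118.061] tx [ 1.    -0.001 -0.   ] tz [-0.     0.003 -1.   ] F [-0.205 -0.015 -0.014] w 0.32937626691499955 q [-0.074  0.395  1.91   0.004  0.837  1.356]
110 40 [-109.183 -218.65 ] [0.054 0.304 0.64 ]
110 15 [-117.734 -195.158] [-0.004  0.147  0.64 ]
110 0 [-122.864 -181.063] [-0.038  0.053  0.64 ]
100 0 [-131.167 -168.644] [-0.093 -0.03   0.64 ]
85 0 [-139.009 -148.683] [-0.146 -0.163  0.641]
70 0 [-142.09 -129.76] [-0.166 -0.289  0.641]
55 0 [-139.952 -109.569] [-0.152 -0.423  0.642]
40 0 [-131.917  -89.762] [-0.098 -0.556  0.642]
30 0 [-123.238  -77.753] [-0.041 -0.636  0.642]
20 0 [-112.097  -67.42 ] [ 0.034 -0.705  0.642]
10 0 [-98.848 -59.34 ] [ 0.122 -0.758  0.642]
4 0 [-90.093 -55.781] [ 0.18  -0.782  0.643]
0 0 [-84. -54.] [ 0.221 -0.794  0.643]
0 -3 [-81. -54.] [ 0.241 -0.794  0.643]
```

```bash
python3 -m inch '[[0.01,0.18,0,0,0,0,1],[0.01,0.18,0.1,0,0,0,1],[0.01,0.18,0.35,0,0,0,1],[0.01,0.18,0.6,0,0,0,1],[0.01,0.18,0.64,0,0,0,1],[-0.01,0.13,0.64,0,0,0,1],[-0.04,0.05,0.64,0,0,0,1],[-0.09,-0.03,0.64,0,0,0,1],[-0.12,-0.1,0.64,0,0,0,1],[-0.146,-0.163,0.64,0,0,0,1]]'; python3 -c "
from h import *
st();door(-1)"
```

```text
t: 12.5
ee_pos: [500.0, -4.1, 24.0]
orientation: [-3.132, -0.219, -0.005]
ft_force: [0.5, -1.2, -0.3]
width: 0.7
grasp_force: 0.3
t 12.5 loc [-137.872 -148.459   23.971] tx [1.    0.    0.003] tz [ 0.003  0.002 -1.   ] F [ 0.324 -1.248 -0.252] w 0.6581980600981544 q [-0.034  0.532  2.002  0.004  0.605  1.394]
110 40 [-109.183 -218.65 ] [0.191 0.468 0.013]
110 15 [-117.734 -195.158] [0.134 0.311 0.013]
110 0 [-122.864 -181.063] [0.1   0.217 0.013]
100 0 [-131.167 -168.644] [0.045 0.135 0.013]
85 0 [-139.009 -148.683] [-0.008  0.002  0.013]
70 0 [-142.09 -129.76] [-0.028 -0.125  0.013]
55 0 [-139.952 -109.569] [-0.014 -0.259  0.014]
40 0 [-131.917  -89.762] [ 0.04  -0.391  0.014]
30 0 [-123.238  -77.753] [ 0.098 -0.471  0.014]
20 0 [-112.097  -67.42 ] [ 0.172 -0.54   0.015]
10 0 [-98.848 -59.34 ] [ 0.26  -0.594  0.015]
4 0 [-90.093 -55.781] [ 0.319 -0.618  0.015]
0 0 [-84. -54.] [ 0.359 -0.63   0.015]
0 -3 [-81. -54.] [ 0.379 -0.63   0.016]
```

Contact on the door is light at about 1.2 N, so I'll continue the arc.

```bash
python3 -m inch '[[-0.02,-0.06,0.01,0,0,0,1],[-0.028,-0.125,0.01,0,0,0,1],[-0.025,-0.19,0.01,0,0,0,1],[-0.014,-0.259,0.01,0,0,0,1],[0.01,-0.325,0.01,0,0,0,1],[0.04,-0.391,0.01,0,0,0,1],[0.098,-0.471,0.01,0,0,0,1],[0.172,-0.54,0.01,0,0,0,1],[0.22,-0.57,0.01,0,0,0,1],[0.26,-0.594,0.01,0,0,0,1]]'; python3 -m inch '[[0.03,-0.013,0,0,0,0,1],[0.06,-0.025,0,0,0,0,1],[0.08,-0.03,0,0,0,0,1],[0.1,-0.036,0,0,0,0,1]]'; python3 -c "
from h import *
st()"
```

```text
t: 13.75
ee_pos: [527.0, 89.2, 22.2]
orientation: [-3.132, -0.219, -0.004]
ft_force: [-0.7, 0.0, 0.8]
width: 0.4
grasp_force: 0.2
t: 14.25
ee_pos: [540.4, 96.0, 22.3]
orientation: [-3.132, -0.218, -0.002]
ft_force: [-7.4, -5.8, 3.7]
width: 0.5
grasp_force: 4.1
t 14.25 loc [-84.043 -54.888  22.263] tx [1.    0.    0.002] tz [ 0.002  0.002 -1.   ] F [-8.092 -4.726  3.655] w 0.4827384958704248 q [0.153 0.582 1.894 0.003 0.664 1.583]
```

```bash
python3 -m inch '[[0.01,0,0,0,0,0,1],[0.01,0,0,0,0,0,1]]'; python3 -c "
from h import *
st()
rel(-125,-54,22)"
```

```text
t: 14.5
ee_pos: [540.2, 96.0, 22.1]
orientation: [-3.132, -0.218, 0.002]
ft_force: [-4.8, -1.4, 4.1]
width: 0.6
grasp_force: 2.9
t 14.5 loc [-84.162 -54.845  22.128] tx [ 1.    -0.    -0.001] tz [-0.001  0.002 -1.   ] F [-4.922 -0.697  4.116] w 0.6401381763073131 q [0.153 0.583 1.892 0.003 0.668 1.583]
shift [-0.272 -0.006  0.001] turn [-0.002  0.001 -0.   ]
```

```bash
python3 -m inch '[[-0.1,0,0,0,0,0,1],[-0.25,0,-0.1,0,0,0,1],[-0.27,0,-0.4,0,0,0,1],[-0.27,-0.2,-0.66,0,0,0,1],[-0.27,-0.55,-0.66,0,0,0,1],[-0.27,-0.9,-0.66,0,0,0,1],[-0.27,-1,-0.66,0,0,0,1],[-0.27,-1,-0.66,0,0,0,1]]'; python3 -c "
from h import *
st();door(1)
for u,v,z in((183,156,0),(140,143,0),(120,136,0),(205,85,200),(196,120,200)): print(loc([*cast('top',u,v,z),0]))
cv2.imwrite('pics/t4.png',ctrl.get_image('top')[:,:,::-1])"
```

```text
t: 15.5
ee_pos: [480.4, 239.4, 121.3]
orientation: [-3.132, -0.221, -0.004]
ft_force: [0.6, -0.3, 0.6]
width: 0.6
grasp_force: 0.0
t 15.5 loc [-123.539   95.401  121.313] tx [1.    0.002 0.003] tz [ 0.002  0.002 -1.   ] F [ 0.578 -0.341  0.614] w 0.620219844530407 q [0.44  0.404 1.885 0.001 0.85  1.868]
110 40 [-109.183  218.65 ] [ 0.096 -0.82   0.664]
110 15 [-117.734  195.158] [ 0.039 -0.664  0.663]
110 0 [-122.864  181.063] [ 0.004 -0.57   0.663]
100 0 [-131.167  168.644] [-0.051 -0.487  0.663]
85 0 [-139.009  148.683] [-0.104 -0.354  0.662]
70 0 [-142.09  129.76] [-0.125 -0.228  0.662]
55 0 [-139.952  109.569] [-0.111 -0.094  0.662]
40 0 [-131.917   89.762] [-0.058  0.039  0.662]
30 0 [-123.238   77.753] [0.    0.119 0.662]
20 0 [-112.097   67.42 ] [0.074 0.188 0.662]
10 0 [-98.848  59.34 ] [0.162 0.242 0.662]
4 0 [-90.093  55.781] [0.221 0.266 0.662]
0 0 [-84.  54.] [0.261 0.278 0.662]
0 -3 [-81.  54.] [0.281 0.278 0.662]
[  3.011 175.728   0.   ]
[ 27.49  351.688   0.   ]
[ 42.996 435.997   0.   ]
[199.249 105.769   0.   ]
[ 61.889 106.868   0.   ]
```

View pics/t4.png

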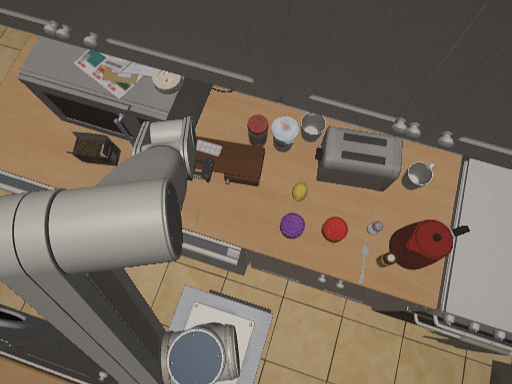

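The view shows the right door shut, with its knob at about (229,182), and everything else in place. Next, the left door.

```bash
python3 -m inch '[[0.02,-0.35,0,0,0,0,1],[0.045,-0.7,0,0,0,0,1],[0.045,-0.7,0.1,0,0,0,1],[0.045,-0.7,0.4,0,0,0,1],[0.045,-0.7,0.65,0,0,0,1],[0.045,-0.7,0.66,0,0,0,1],[0.03,-0.65,0.66,0,0,0,1],[0.004,-0.57,0.66,0,0,0,1],[-0.051,-0.487,0.66,0,0,0,1],[-0.104,-0.354,0.66,0,0,0,1]]'; python3 -c "
from h import *
st();door(1)"
```

```text
t: 16.8
ee_pos: [458.4, 289.0, 23.4]
orientation: [-3.131, -0.219, -0.006]
ft_force: [1.0, 1.9, -0.0]
width: 0.6
grasp_force: 0.5
t 16.8 loc [-138.496  147.641   23.406] tx [1.    0.001 0.004] tz [ 0.004  0.003 -1.   ] F [ 1.261  1.722 -0.042] w 0.5612002645465698 q [0.54  0.572 1.911 0.001 0.653 1.97 ]
110 40 [-109.183  218.65 ] [ 0.196 -0.473  0.011]
110 15 [-117.734  195.158] [ 0.139 -0.317  0.011]
110 0 [-122.864  181.063] [ 0.104 -0.223  0.01 ]
100 0 [-131.167  168.644] [ 0.049 -0.14   0.01 ]
85 0 [-139.009  148.683] [-0.003 -0.007  0.009]
70 0 [-142.09  129.76] [-0.024  0.119  0.009]
55 0 [-139.952  109.569] [-0.01   0.254  0.009]
40 0 [-131.917   89.762] [0.044 0.386 0.009]
30 0 [-123.238   77.753] [0.101 0.466 0.009]
20 0 [-112.097   67.42 ] [0.176 0.535 0.009]
10 0 [-98.848  59.34 ] [0.264 0.589 0.009]
4 0 [-90.093  55.781] [0.322 0.613 0.009]
0 0 [-84.  54.] [0.363 0.625 0.009]
0 -3 [-81.  54.] [0.383 0.625 0.009]
```

```bash
python3 -m inch '[[-0.018,0.06,0.01,0,0,0,1],[-0.024,0.119,0.01,0,0,0,1],[-0.02,0.19,0.01,0,0,0,1],[-0.01,0.254,0.01,0,0,0,1],[0.015,0.32,0.01,0,0,0,1],[0.044,0.386,0.01,0,0,0,1],[0.1,0.466,0.01,0,0,0,1],[0.176,0.535,0.01,0,0,0,1],[0.22,0.565,0.01,0,0,0,1],[0.264,0.589,0.01,0,0,0,1]]'; python3 -m inch '[[0.03,0.013,0,0,0,0,1],[0.06,0.025,0,0,0,0,1],[0.08,0.03,0,0,0,0,1],[0.1,0.036,0,0,0,0,1],[0.105,0.036,0,0,0,0,1]]'; python3 -c "
from h import *
st()"
```

```text
t: 18.05
ee_pos: [510.4, 207.4, 21.0]
orientation: [-3.132, -0.218, -0.004]
ft_force: [-0.7, 0.6, 0.3]
width: 0.4
grasp_force: 0.2
t: 18.68
ee_pos: [525.8, 204.5, 21.0]
orientation: [-3.132, -0.218, -0.002]
ft_force: [-2.4, -0.4, 1.1]
width: 0.5
grasp_force: 1.3
t 18.675 loc [-83.4    54.597  20.976] tx [1.    0.    0.002] tz [ 0.002  0.002 -1.   ] F [-2.384 -0.074  1.126] w 0.4544115947630478 q [0.349 0.599 1.86  0.002 0.681 1.779]
```

```bash
python3 -m inch '[[0.01,0,0,0,0,0,1],[0.015,0,0,0,0,0,1],[0.015,0,0,0,0,0,1]]'; python3 -c "
from h import *
st()"; python3 -m inch '[[-0.1,0,0,0,0,0,1],[-0.25,0,-0.1,0,0,0,1],[-0.27,0,-0.4,0,0,0,1],[-0.27,0,-0.7,0,0,0,1],[-0.5,-0.5,-0.8,0,0,0,1],[-0.7,-1,-0.8,0,0,0,1],[-0.7,-1,-0.8,0,0,0,1]]';python3 -c "
from h import *
cv2.imwrite('pics/t5.png',ctrl.get_image('top')[:,:,::-1])
cv2.imwrite('pics/s5.png',ctrl.get_image('scene')[:,:,::-1])
a=cv2.imread('pics/t5.png')[125:225,155:285];b=cv2.imread('pics/s5.png')[140:240,160:290]
cv2.imwrite('pics/t5c.png',cv2.resize(np.hstack([a,b]),None,fx=3,fy=5,interpolation=cv2.INTER_CUBIC))"
```

```text
t: 19.05
ee_pos: [525.9, 204.4, 20.9]
orientation: [-3.133, -0.218, 0.004]
ft_force: [-8.2, -0.1, 6.5]
width: 0.8
grasp_force: 4.1
t 19.05 loc [-83.382  54.515  20.863] tx [ 1.     0.    -0.002] tz [-0.002  0.001 -1.   ] F [-8.117  1.05   6.526] w 0.8491148490230259 q [0.349 0.6   1.857 0.003 0.686 1.778]
t: 19.92
ee_pos: [402.0, 340.4, 141.6]
orientation: [-3.131, -0.22, -0.006]
ft_force: [0.8, -0.4, -0.6]
width: 0.1
grasp_force: 0.0
```

View pics/t5c.png

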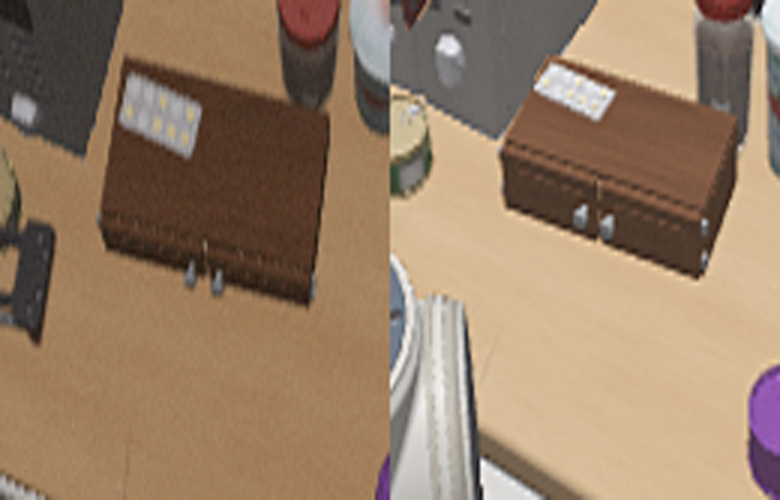

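Both doors are shut flush, with the knobs side by side at (190,275) and (217,280) in the left half of the picture. Nothing else has moved and the arm is clear.

```bash
python3 -c "
from workcell import ctrl
print(ctrl.close_job())"
```

```text
the job is handed in; nothing more can be done
None
```

The tin was pushed into the cupboard and both doors are shut, going by the last pictures and the force stop on each door; the job was handed in at about 20 s, and no verdict came back.

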